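Make up two service kits for the analyser

ROBOT

A 6-joint arm with a two-finger parallel gripper is mounted at the origin on the work surface. World frame = base frame: x ahead of the robot, y to its left, z up, the work surface at z = 0. Lengths are in m, angles in degrees, forces in N, time in s.
With the tool pointing down it reaches from about 0.4 to 0.825 m from the base axis. Payload 7 kg.
Tool frame: the origin (TCP) lies midway between the tips of the shut fingers; the grasp point (between the pads) lies r.grip_depth behind it (r.grip_depth is the distance from the TCP to the grasp point, in m); z points along the fingers, y is the line along which they close (so a half turn about z gives the same grasp; the last joint's range is limited). The gripper opens to 88 mm and grips with 3 to 60 N. Pads are 19 mm wide; open, the fingers measure 130 mm over their backs; the gripper's body (78 mm by 193 mm) begins 47 mm behind the grasp point.
Start: joints at [-47.378, 20.546, 0.682, 0, -70.136, -16.507], TCP at [0.297, -0.606, 0.227] pointing down, gripper open.
Joint ranges: [-176.03, 176.03], [-82.01, 121.73], [-58.28, 71.71], [-173.87, 95.51], [-174.79, -0.11], [-173.66, 173.66]. Speed limits (degrees/s): [136.94, 136.94, 172.46, 180, 180, 180].

INTERFACE

Orientations are given as [roll, pitch, yaw] about the fixed x, y, z axes, in that order (R = Rz(yaw) Ry(pitch) Rx(roll)).
In Python, from plant import r gives the robot as it stands.
- The arm moves only by the shell command python3 -m pendant 'ROWS' [OPENING] [FORCE]. ROWS is a JSON list of rows, 1 to 12 of them, each of 6 numbers: dx, dy, dz in m, then a rotation vector rx, ry, rz in degrees; each row is the pose to reach, as a shift and turn from the pose commanded when the command began, along the tool's axes at that moment; what a row does not reach only later rows make up. A row lasts 1/12 s, in which the tool goes at most 0.0417 m and 7.16 degrees, less where a joint would pass 70% of its speed; a pose out of reach is approached as far as the arm can. OPENING is the finger opening in m, set as the command begins (- or left out keeps the last). The fingers move at their own pace and stop on an object; FORCE is the grip in N (left out, the last holds). Time passes only in rows, so rows that do not move let the fingers close. It prints the time, the measured TCP pose, the force, the opening and the grip force at its end.
- r.get_state(): the state, without advancing time (a new reading comes with each control period).
- r.capture(name): name is "scene" or "side" or "wrist"; returns a dict with "frame" (480x640x3 uint8, red, green, blue), "z_map" (480x640 float32, m along the optical axis (not along the pixel's ray), 0 where there is no reading), "fx", "fy", "cx", "cy" (pixels), "cam_to_world" (4x4, takes a point from camera to world coordinates). Camera axes: x right, y down, z forward; pixel columns grow to the right and rows downward; lengths in m; the calibration is good to about 2 mm. A picture is of the moment at which its call begins.
- r.close_job(): hands the job in; it is judged then, once.
The state is a dict: "time_s": time; "joints": joint angles; "qd": joint speeds; "joint_torque": joint torques, N m; "tcp_pos": TCP position; "eef_rot": TCP orientation; "contact_force": force on the tool from outside, world axes, zero at the start; "moment": the same for the moment, N m; "gripper_width": finger opening in m; "gripper_force": force on a finger pad.
Only numpy, scipy, OpenCV 4.12 (cv2) and the standard library are available. Lean on these libraries where they do the work, as an engineer would, in place of code of your own. Each camera call takes 0.05 s, during which the arm holds its last target. There are 200 camera calls.

TASK

Make up two service kits from the parts on the bench: put the clear flow-cell block, the small steel collar and the squat jar in the three-bay tray, and the large steel collar and the slim vial in the two-bay tray. Put one piece in each bay, whichever bay of its tray you like, the right way up and resting flat on the bay floor. Leave the amber bottle standing where it is.

Things in the scene. Friction and masses are not known exactly. Their poses are not given: they have to be found in the camera images.
- tray_three: Low open grey plastic tray, 196 x 88 mm outside, 12 mm high, with three equal bays in a row along its own x. It is held fast to the bench. Each bay is 60 mm (tray x) by 80 mm (tray y) inside; floor 4 mm above the bench, walls and dividers 4 mm thick with their tops 12 mm above the bench. Bay centres at -64, 0 and +64 mm on its x axis (y = 0). Origin at the centre of its underside, z up.
- tray_two: Low open grey plastic tray, 132 x 88 mm outside, 12 mm high, with two equal bays in a row along its own x. It is held fast to the bench. Each bay is 60 mm (tray x) by 80 mm (tray y) inside; floor 4 mm above the bench, walls and dividers 4 mm thick with their tops 12 mm above the bench. Bay centres at -32 and +32 mm on its x axis (y = 0). Origin at the centre of its underside, z up.
- flow_block: Flow-cell block: clear plastic block 40 x 40 mm on a grey foot, flat sides (square to its own x and y) up to 40 mm; on top a steel thumbscrew 18 mm across to 54 mm, and two small brass ports. 120 g. Origin at the centre of its underside, z up.
- small_collar: Small plain steel ring standing on its flat face: outside diameter 26 mm, bore 14 mm, 22 mm high, 60 g. Origin at the centre of its underside, z up.
- large_collar: Large plain steel ring standing on its flat face: outside diameter 42 mm, bore 26 mm, 22 mm high, 140 g. Origin at the centre of its underside, z up.
- squat_jar: Short wide glass jar with a white screw cap and paper label: diameter 38 mm, 42 mm high, closed, 60 g, upright. Origin at the centre of its underside, z up.
- slim_vial: Slim glass vial with a white screw cap and paper label: diameter 22 mm, 66 mm high, closed, 30 g, upright. Origin at the centre of its underside, z up.
- amber_bottle: Amber glass bottle with a black cap, diameter 52 mm, 70 mm high, loose, standing among the parts; not part of any kit. (Also among the parts, not needed: a tan rubber stopper, 32 mm across, 26 mm high, and a small white open cup, 48 mm across, 30 mm high. The parts stand at least 80 mm apart, centre to centre.) Origin at the centre of its underside, z up.
Things that resemble listed ones, but are neither listed nor needed, are in the scene too. There is more than one size of the amber_bottle; the job needs the middle-sized.

How it is judged (in metres and radians):
At the end, for the whole second after the job is handed in: Each piece is in its own bay of its right tray (origin within 22 mm of the bay centre along the tray, 32 mm across), underside 1 to 8 mm above the tray underside, upright within 0.15 rad, at rest (0.02 m/s, 0.2 rad/s); amber bottle within 20 mm of its start, upright within 0.3 rad (angle between each of flow_block, small_collar, squat_jar, large_collar, slim_vial's own z axis and vertical below 0.15 rad and z of flow_block in the frame of tray_three between 0.001 and 0.008 m and y of flow_block in the frame of tray_three between -0.032 and 0.032 m and linear speed of each of flow_block, small_collar, squat_jar, large_collar, slim_vial below 0.02 m/s and angular speed of each of flow_block, small_collar, squat_jar, large_collar, slim_vial below 0.2 rad/s and z of small_collar in the frame of tray_three between 0.001 and 0.008 m and y of small_collar in the frame of tray_three between -0.032 and 0.032 m and z of squat_jar in the frame of tray_three between 0.001 and 0.008 m and y of squat_jar in the frame of tray_three between -0.032 and 0.032 m and ((x of flow_block in the frame of tray_three between -0.086 and -0.042 m and x of small_collar in the frame of tray_three between -0.022 and 0.022 m and x of squat_jar in the frame of tray_three between 0.042 and 0.086 m) or (x of flow_block in the frame of tray_three between -0.086 and -0.042 m and x of squat_jar in the frame of tray_three between -0.022 and 0.022 m and x of small_collar in the frame of tray_three between 0.042 and 0.086 m) or (x of small_collar in the frame of tray_three between -0.086 and -0.042 m and x of flow_block in the frame of tray_three between -0.022 and 0.022 m and x of squat_jar in the frame of tray_three between 0.042 and 0.086 m) or (x of small_collar in the frame of tray_three between -0.086 and -0.042 m and x of squat_jar in the frame of tray_three between -0.022 and 0.022 m and x of flow_block in the frame of tray_three between 0.042 and 0.086 m) or (x of squat_jar in the frame of tray_three between -0.086 and -0.042 m and x of flow_block in the frame of tray_three between -0.022 and 0.022 m and x of small_collar in the frame of tray_three between 0.042 and 0.086 m) or (x of squat_jar in the frame of tray_three between -0.086 and -0.042 m and x of small_collar in the frame of tray_three between -0.022 and 0.022 m and x of flow_block in the frame of tray_three between 0.042 and 0.086 m)) and z of large_collar in the frame of tray_two between 0.001 and 0.008 m and y of large_collar in the frame of tray_two between -0.032 and 0.032 m and z of slim_vial in the frame of tray_two between 0.001 and 0.008 m and y of slim_vial in the frame of tray_two between -0.032 and 0.032 m and ((x of large_collar in the frame of tray_two between -0.054 and -0.01 m and x of slim_vial in the frame of tray_two between 0.01 and 0.054 m) or (x of slim_vial in the frame of tray_two between -0.054 and -0.01 m and x of large_collar in the frame of tray_two between 0.01 and 0.054 m)) and distance of amber_bottle from where it was at the start of the episode below 0.02 m and angle between amber_bottle's own z axis and vertical below 0.3 rad); the robot touches nothing.
It fails at once if the amber bottle is shifted by more than 20 mm or tipped by more than 0.3 rad (distance of amber_bottle from where it was at the start of the episode above 0.02 m or angle between amber_bottle's own z axis and vertical above 0.3 rad).
It also fails if it takes over 128 s, if anything falls off the work surface, if the arm or the gripper's body presses on something with over 40 N, if the wrist force passes 120 N, or if a joint passes its speed limit or range.

## Working session

There is one attempt and no reset: what is moved stays moved. The work goes in short steps, Python scripts to look and compute and a shell command to move; the robot and the scene stay as the last step left them, time stands still between calls to the robot, and variables do not carry over. Pictures are saved under pics/ and viewed, at most 14 in all, crops included, and the job is handed in when it is done.

```bash
ls; mkdir -p pics; python3 - <<'E'
from plant import r
import cv2,numpy as np
s=r.get_state();print(s['time_s'],s['tcp_pos'],s['eef_rot'],s['gripper_width'],r.grip_depth)
for n in ['scene','side','wrist']:
    c=r.capture(n);cv2.imwrite(f'pics/{n}0.png',c['frame'][:,:,::-1]);np.savez(f'{n}0.npz',**c)
    print(n,c['fx'],c['cx'],c['cy'],np.round(c['cam_to_world'],3).tolist())
E
```

```text
pics
0.0 [ 0.29686499 -0.60566207  0.22563268] [ 1.79905082e+02 -7.28562621e-03 -1.53891554e+02] 0.08761922635533835 0.0188
scene 434.63013462176485 317.1171987267024 240.4573180296317 [[-0.25, 0.575, -0.779, 1.176], [0.968, 0.152, -0.199, 0.138], [0.004, -0.804, -0.594, 0.5], [0.0, 0.0, 0.0, 1.0]]
side 461.57290556735757 318.84015573356976 244.39398675974823 [[0.896, -0.335, 0.291, 0.351], [-0.444, -0.667, 0.598, -0.426], [-0.006, -0.665, -0.747, 0.578], [0.0, 0.0, 0.0, 1.0]]
wrist 388.94126360849305 316.71199380358814 238.44761764431016 [[-0.44, 0.861, 0.255, 0.228], [0.898, 0.421, 0.127, -0.64], [0.002, 0.285, -0.958, 0.385], [0.0, 0.0, 0.0, 1.0]]
```

View pics/scene0.png

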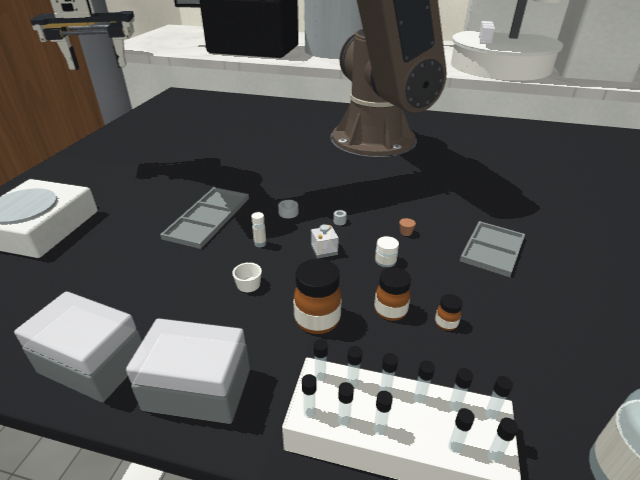

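View pics/side0.png

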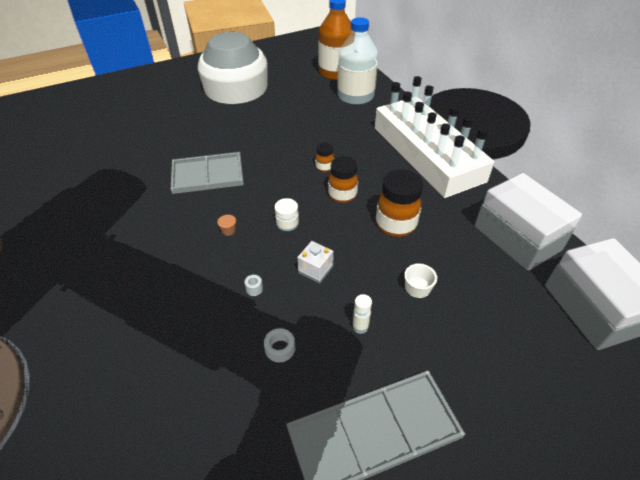

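The scene view shows tray_three at about (206,216), the large collar (288,209), small collar (340,217), vial (259,230), block (324,241), squat jar (387,251), stopper (407,227) and tray_two (493,248). The amber bottles are at (318,297), (393,293) and (450,312), and the side view matches. Next I'll build a top-down map from depth.

```bash
cat > h.py <<'E'
import numpy as np,cv2
def cloud(c):
    z=c['z_map'].astype(float);v,u=np.indices(z.shape)
    P=np.stack([(u-c['cx'])/c['fx']*z,(v-c['cy'])/c['fy']*z,z],-1)
    M=np.array(c['cam_to_world']);return P@M[:3,:3].T+M[:3,3],z>0
E
python3 - <<'E'
from h import *
R=0.001;x0,y0,W,H=.3,-.5,900,600   # rows x, cols y
H_=np.zeros((H,W),np.float32);col=np.zeros((H,W,3),np.uint8)
for n in ['scene','side']:
    c=np.load(n+'0.npz');P,ok=cloud(c)
    f=ok&(P[...,0]>x0)&(P[...,0]<x0+H*R)&(P[...,1]>y0)&(P[...,1]<y0+W*R)&(P[...,2]<.15)
    print(n,'table z',np.median(P[f][:,2]))
    p=P[f];i=((p[:,0]-x0)/R).astype(int);j=((p[:,1]-y0)/R).astype(int)
    np.maximum.at(H_,(i,j),p[:,2]);
    m=p[:,2]>=H_[i,j]-.002;col[i[m],j[m]]=c['frame'][f][m][:,::-1]
    # per-camera components
    G=np.zeros((H,W),np.uint8);G[i[p[:,2]>.006],j[p[:,2]>.006]]=255
    G=cv2.morphologyEx(G,cv2.MORPH_CLOSE,np.ones((7,7)))
    k,L,st,ce=cv2.connectedComponentsWithStats(G)
    for a in range(1,k):
        if st[a,4]<150: continue
        q=p[(L[i,j]==a)&(p[:,2]>.006)];t=np.percentile(q[:,2],97);top=q[q[:,2]>t-.006]
        e=(top.min(0)+top.max(0))/2
        print(a,'box x %.3f-%.3f y %.3f-%.3f'%(q[:,0].min(),q[:,0].max(),q[:,1].min(),q[:,1].max()),'top %.3f'%t,'topc',e[:2].round(3),'topsize',(top.max(0)-top.min(0))[:2].round(3))
cv2.imwrite('pics/top.png',cv2.resize(col,(800,533)))
E
```

```text
scene table z -0.0001973561295050552
1 box x 0.387-0.538 y 0.238-0.357 top 0.013 topc [0.462 0.297] topsize [0.151 0.118]
2 box x 0.396-0.603 y -0.322--0.216 top 0.013 topc [ 0.5   -0.269] topsize [0.207 0.106]
4 box x 0.421-0.463 y -0.133--0.091 top 0.022 topc [ 0.442 -0.112] topsize [0.042 0.04 ]
5 box x 0.432-0.461 y -0.013-0.012 top 0.022 topc [ 0.446 -0.001] topsize [0.027 0.025]
7 box x 0.435-0.466 y 0.120-0.150 top 0.026 topc [0.45  0.135] topsize [0.032 0.03 ]
8 box x 0.521-0.574 y -0.034-0.019 top 0.053 topc [ 0.547 -0.009] topsize [0.019 0.018]
9 box x 0.529-0.569 y 0.088-0.126 top 0.042 topc [0.548 0.107] topsize [0.039 0.037]
11 box x 0.547-0.571 y -0.142--0.120 top 0.066 topc [ 0.559 -0.131] topsize [0.024 0.021]
13 box x 0.646-0.697 y 0.104-0.157 top 0.070 topc [0.67 0.13] topsize [0.047 0.046]
14 box x 0.649-0.696 y -0.133--0.087 top 0.030 topc [ 0.672 -0.11 ] topsize [0.047 0.047]
16 box x 0.661-0.694 y 0.199-0.234 top 0.047 topc [0.677 0.217] topsize [0.032 0.03 ]
17 box x 0.686-0.754 y -0.013-0.058 top 0.095 topc [0.718 0.022] topsize [0.063 0.063]
18 box x 0.824-0.
[... 1155 characters left out ...]
43 box x 0.643-0.694 y 0.101-0.152 top 0.072 topc [0.669 0.129] topsize [0.046 0.047]
44 box x 0.649-0.695 y -0.135--0.088 top 0.032 topc [ 0.672 -0.112] topsize [0.046 0.047]
45 box x 0.658-0.692 y 0.197-0.230 top 0.049 topc [0.676 0.215] topsize [0.031 0.031]
46 box x 0.681-0.748 y -0.016-0.051 top 0.098 topc [0.716 0.019] topsize [0.063 0.064]
47 box x 0.821-0.897 y 0.373-0.400 top 0.132 topc [0.86  0.394] topsize [0.044 0.011]
48 box x 0.828-0.900 y -0.323--0.195 top 0.088 topc [ 0.865 -0.256] topsize [0.07  0.118]
49 box x 0.828-0.900 y 0.033-0.285 top 0.110 topc [0.873 0.159] topsize [0.054 0.217]
50 box x 0.831-0.900 y -0.165--0.041 top 0.087 topc [ 0.867 -0.101] topsize [0.067 0.122]
```

View pics/top.png

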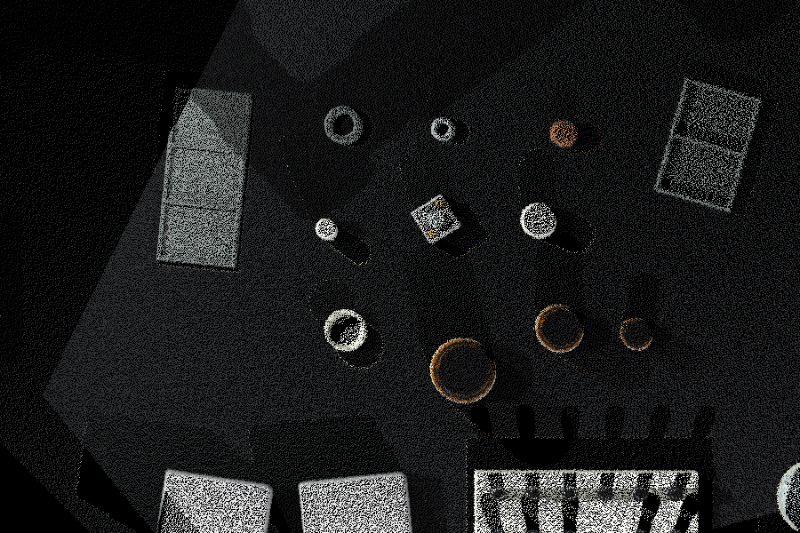

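```bash
cat >> h.py <<'E'
from scipy.spatial.transform import Rotation as Ro
def delta(x,y,z,yaw):
    from plant import r
    s=r.get_state();A=Ro.from_euler('xyz',s['eef_rot'],degrees=True);B=Ro.from_euler('xyz',[180,0,yaw],degrees=True)
    print('d',A.inv().apply(np.array([x,y,z])-s['tcp_pos']).round(4),'rv',(A.inv()*B).as_rotvec(degrees=True).round(2))
E
python3 - <<'E'
from h import *
for n in ['scene','side']:
    c=np.load(n+'0.npz');P,ok=cloud(c)
    def rect(xa,xb,ya,yb,za,zb):
        q=P[ok&(P[...,0]>xa)&(P[...,0]<xb)&(P[...,1]>ya)&(P[...,1]<yb)&(P[...,2]>za)&(P[...,2]<zb)]
        (cx,cy),(w,h),a=cv2.minAreaRect((q[:,:2]*1000).astype(np.float32));return round(cx,1),round(cy,1),round(w),round(h),round(a,1)
    print(n,'t3',rect(.38,.62,-.34,-.2,.008,.017),'t2',rect(.37,.56,.22,.38,.008,.017),'blk',rect(.5,.6,-.05,.04,.02,.045))
delta(.441,-.113,.12,180)
E
```

```text
scene t3 (499.1, -269.4, 91, 201, 84.6) t2 (463.1, 298.1, 88, 135, 74.0) blk (547.1, -8.0, 42, 41, 31.7)
side t3 (499.2, -270.4, 89, 197, 84.3) t2 (462.8, 296.6, 94, 132, 73.8) blk (546.1, -10.6, 41, 42, 33.2)
d [-0.3463  0.379   0.1063] rv [ 7.000e-02 -2.000e-02  2.611e+01]
```

```bash
python3 -c "
from h import *
delta(.5465,-.0095,.12,-147.6);delta(.5465,-.0095,.0165,-147.6)"; python3 -m pendant '[]' 2>&1 | tail -3
```

```text
d [-0.4865  0.4255  0.1063] rv [ 0.07 -0.   -6.29]
d [-0.4865  0.4254  0.2098] rv [ 0.07 -0.   -6.29]
Traceback (most recent call last):
ValueError: each row has 6 numbers
```

```bash
python3 -m pendant '[[-0.03,0.026,0,0,0,0],[-0.06,0.052,0,0,0,-1],[-0.09,0.078,0,0,0,-2],[-0.12,0.105,0,0,0,-3],[-0.15,0.131,0,0,0,-4],[-0.18,0.157,0,0,0,-5],[-0.21,0.184,0,0,0,-6.3],[-0.24,0.21,0,0,0,-6.3],[-0.27,0.236,0,0,0,-6.3],[-0.3,0.262,0,0,0,-6.3],[-0.32,0.28,0,0,0,-6.3],[-0.33,0.29,0,0,0,-6.3]]' 0.06 20; python3 -c "
from h import *
delta(.5465,-.0095,.10,-147.6)"
```

```text
time_s: 1.15
tcp_pos: [0.4667, -0.1977, 0.2266]
eef_rot: [-180.0, 0.0, -147.4]
contact_force: [0.1, -0.3, -0.3]
gripper_width: 0.0603
gripper_force: 0.0
d [-0.1684  0.1157  0.1267] rv [-0.    0.03  0.15]
```

```bash
python3 -m pendant '[[-0.02,0.014,0.01,0,0,0.1],[-0.045,0.031,0.025,0,0,0.1],[-0.07,0.048,0.045,0,0,0.1],[-0.095,0.065,0.065,0,0,0.1],[-0.12,0.082,0.085,0,0,0.1],[-0.145,0.1,0.105,0,0,0.1],[-0.16,0.11,0.12,0,0,0.1],[-0.168,0.1155,0.126,0,0,0.1],[-0.168,0.1155,0.126,0,0,0.1],[-0.168,0.1155,0.126,0,0,0.1]]' ; python3 -c "
from h import *
from plant import r
c=r.capture('wrist');cv2.imwrite('pics/w1.png',c['frame'][:,:,::-1])
P,ok=cloud(c)
q=P[ok&(abs(P[...,0]-.546)<.05)&(abs(P[...,1]+.01)<.05)&(P[...,2]>.02)&(P[...,2]<.043)]
print(len(q),cv2.minAreaRect((q[:,:2]*1000).astype(np.float32)))
delta(.5465,-.0095,.017,-147.6)"
```

```text
time_s: 1.98
tcp_pos: [0.5455, -0.0129, 0.1004]
eef_rot: [180.0, -0.1, -147.6]
contact_force: [-0.4, 0.4, 0.1]
gripper_width: 0.06
gripper_force: 0.0
3676 ((546.1692504882812, -10.5321044921875), (40.6889533996582, 40.09068298339844), 31.498977661132812)
d [-0.0028  0.0027  0.084 ] rv [-0.01 -0.   -0.07]
```

View pics/w1.png

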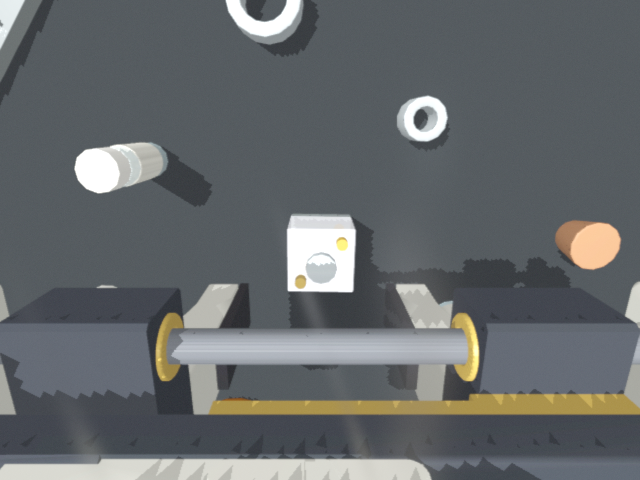

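The block sits square and centred between the fingers at (320,255). I'll descend and grip.

```bash
python3 -m pendant '[[-0.001,0.001,0.02,0,0,0],[-0.002,0.002,0.05,0,0,0],[-0.002,0.002,0.073,0,0,0],[-0.002,0.002,0.083,0,0,0],[-0.002,0.002,0.083,0,0,0]]'; python3 -m pendant '[[0,0,0,0,0,0],[0,0,0,0,0,0],[0,0,0,0,0,0],[0,0,0,0,0,0],[0,0,0,0,0,0],[0,0,0,0,0,0]]' 0.03 25; python3 -c "
from h import *
delta(.5629,-.2761,.10,174.5)"
```

```text
time_s: 2.45
tcp_pos: [0.5449, -0.0114, 0.0164]
eef_rot: [180.0, -0.2, -147.8]
contact_force: [-0.7, 1.3, 0.1]
gripper_width: 0.0599
gripper_force: 0.0
time_s: 2.95
tcp_pos: [0.5472, -0.0099, 0.019]
eef_rot: [-180.0, 0.1, -147.7]
contact_force: [-1.1, 0.1, 7.8]
gripper_width: 0.0397
gripper_force: 25.0
d [ 0.129  -0.2334 -0.0811] rv [-1.000e-02  1.300e-01  3.784e+01]
```

```bash
python3 -m pendant '[[0,0,-0.025,0,0,0],[0,0,-0.06,0,0,0],[0,0,-0.095,0,0,0],[0.015,-0.025,-0.11,0,0,5],[0.035,-0.06,-0.11,0,0,11],[0.053,-0.095,-0.11,0,0,17],[0.071,-0.13,-0.11,0,0,23],[0.09,-0.165,-0.11,0,0,29],[0.11,-0.2,-0.11,0,0,34],[0.125,-0.226,-0.11,0,0,37.8],[0.129,-0.233,-0.11,0,0,37.8],[0.129,-0.233,-0.11,0,0,37.8]]'; python3 -c "
from h import *
delta(.5629,-.2761,.0235,174.5)"
```

```text
time_s: 3.95
tcp_pos: [0.5613, -0.2783, 0.1273]
eef_rot: [-180.0, -0.0, 174.3]
contact_force: [0.2, -0.2, -1.0]
gripper_width: 0.04
gripper_force: 25.0
d [-0.0015  0.0023  0.1038] rv [-0.   -0.03 -0.16]
```

```bash
python3 -m pendant '[[0,0,0.02,0,0,0],[-0.001,0.001,0.05,0,0,0],[-0.001,0.001,0.075,0,0,0],[-0.001,0.001,0.09,0,0,0],[-0.001,0.001,0.098,0,0,0],[-0.001,0.001,0.101,0,0,0],[-0.001,0.001,0.103,0,0,0],[-0.001,0.001,0.103,0,0,0],[-0.001,0.001,0.103,0,0,0]]'
```

```text
time_s: 4.7
tcp_pos: [0.5637, -0.275, 0.0258]
eef_rot: [-180.0, 0.1, 174.5]
contact_force: [0.3, 0.9, -0.9]
gripper_width: 0.0398
gripper_force: 25.0
```

```bash
python3 -m pendant '[[0,0,0.001,0,0,0],[0,0,0.002,0,0,0],[0,0,0.002,0,0,0],[0,0,0.002,0,0,0]]'; python3 -m pendant '[[0,0,0.0015,0,0,0],[0,0,0.0015,0,0,0],[0,0,0.0015,0,0,0]]'
```

```text
time_s: 5.03
tcp_pos: [0.5632, -0.2751, 0.023]
eef_rot: [-180.0, 0.0, 174.5]
contact_force: [-0.0, 1.6, 1.8]
gripper_width: 0.0396
gripper_force: 25.0
time_s: 5.28
tcp_pos: [0.5632, -0.2752, 0.023]
eef_rot: [-180.0, 0.1, 174.5]
contact_force: [-5.1, 4.0, 13.8]
gripper_width: 0.0397
gripper_force: 25.0
```

Contact with the floor, so release and rise.

```bash
python3 -m pendant '[[0,0,-0.001,0,0,0],[0,0,-0.001,0,0,0],[0,0,-0.001,0,0,0],[0,0,-0.002,0,0,0],[0,0,-0.03,0,0,0],[0,0,-0.07,0,0,0],[0,0,-0.1,0,0,0],[0,0,-0.11,0,0,0]]' 0.06; python3 -c "
from h import *
delta(.4455,-.0015,.09,180)"
```

```text
time_s: 5.95
tcp_pos: [0.5653, -0.276, 0.1362]
eef_rot: [-179.9, 0.4, 174.6]
contact_force: [0.7, 0.3, 0.6]
gripper_width: 0.06
gripper_force: 0.0
d [0.1456 0.262  0.0448] rv [-0.11  0.36 -5.44]
```

```bash
python3 -m pendant '[[0.01,0.018,0,0,0,0],[0.027,0.048,0,0,0,-1],[0.045,0.08,0,0,0,-2],[0.062,0.112,0,0,0,-3],[0.08,0.144,0,0,0,-4],[0.098,0.176,0.01,0,0,-5.4],[0.115,0.207,0.02,0,0,-5.4],[0.132,0.237,0.035,0,0,-5.4],[0.142,0.256,0.043,0,0,-5.4],[0.1455,0.262,0.045,0,0,-5.4],[0.1455,0.262,0.045,0,0,-5.4],[0.1455,0.262,0.045,0,0,-5.4]]' 0.05; python3 -c "
from h import *
from plant import r
c=r.capture('wrist');cv2.imwrite('pics/w2.png',c['frame'][:,:,::-1])
P,ok=cloud(c)
q=P[ok&(abs(P[...,0]-.446)<.03)&(abs(P[...,1])<.03)&(P[...,2]>.015)&(P[...,2]<.04)]
print(len(q),cv2.minEnclosingCircle((q[:,:2]*1000).astype(np.float32)),q[:,2].max())
delta(.4455,-.0015,.0105,180)"
```

```text
time_s: 6.95
tcp_pos: [0.4435, -0.0002, 0.0862]
eef_rot: [-180.0, 0.0, -180.0]
contact_force: [1.2, -0.3, -0.1]
gripper_width: 0.0497
gripper_force: 0.0
1110 ((444.56488037109375, -2.481832504272461), 12.838241577148438) 0.024808119231281622
d [-0.0017 -0.0009  0.0759] rv [-0.    0.03 -0.06]
```

```bash
python3 -m pendant '[[-0.001,-0.001,0.02,0,0,0],[-0.0015,-0.001,0.045,0,0,0],[-0.0015,-0.001,0.066,0,0,0],[-0.0015,-0.001,0.075,0,0,0],[-0.0015,-0.001,0.075,0,0,0],[-0.0015,-0.001,0.075,0,0,0]]'; python3 -m pendant '[[0,0,0,0,0,0],[0,0,0,0,0,0],[0,0,0,0,0,0],[0,0,0,0,0,0],[0,0,0,0,0,0],[0,0,0,0,0,0]]' 0.015 25; python3 -c "
from h import *
delta(.4355,-.2639,.11,174.5)"
```

```text
time_s: 7.5
tcp_pos: [0.4449, -0.0023, 0.0109]
eef_rot: [-180.0, -0.1, 179.8]
contact_force: [0.1, -0.3, 1.9]
gripper_width: 0.05
gripper_force: 0.0
time_s: 8.0
tcp_pos: [0.445, -0.0012, 0.0116]
eef_rot: [180.0, 0.1, 179.9]
contact_force: [-0.8, -0.4, 6.6]
gripper_width: 0.0247
gripper_force: 25.0
d [ 0.0091 -0.2627 -0.0984] rv [0.02 0.06 5.44]
```

```bash
python3 -m pendant '[[0,0,-0.025,0,0,0],[0,0,-0.06,0,0,0],[0.001,-0.015,-0.09,0,0,0],[0.002,-0.045,-0.098,0,0,1],[0.003,-0.08,-0.098,0,0,2],[0.004,-0.115,-0.098,0,0,3],[0.005,-0.15,-0.098,0,0,4],[0.006,-0.185,-0.098,0,0,5.4],[0.008,-0.22,-0.098,0,0,5.4],[0.009,-0.248,-0.098,0,0,5.4],[0.009,-0.26,-0.098,0,0,5.4],[0.009,-0.263,-0.098,0,0,5.4]]'; python3 -c "
from h import *
delta(.4355,-.2639,.0165,174.5)"
```

```text
time_s: 9.0
tcp_pos: [0.4347, -0.2663, 0.1087]
eef_rot: [180.0, -0.0, 174.4]
contact_force: [-0.1, 0.2, -0.3]
gripper_width: 0.0249
gripper_force: 25.0
d [-0.0007  0.0024  0.0922] rv [ 0.   -0.04 -0.14]
```

```bash
python3 -m pendant '[[0,0,0.025,0,0,0],[0,0.001,0.055,0,0,0],[0,0.001,0.08,0,0,0],[0,0.001,0.088,0,0,0],[0,0.001,0.0905,0,0,0],[0,0.001,0.0915,0,0,0],[0,0.001,0.0915,0,0,0],[0,0.001,0.0915,0,0,0]]'; python3 -m pendant '[[0,0,0.0005,0,0,0],[0,0,0.0015,0,0,0],[0,0,0.0015,0,0,0],[0,0,0.0015,0,0,0]]'
```

```text
time_s: 9.67
tcp_pos: [0.4364, -0.2634, 0.0189]
eef_rot: [-180.0, 0.1, 174.5]
contact_force: [0.1, -0.4, -1.0]
gripper_width: 0.0249
gripper_force: 25.0
time_s: 10.0
tcp_pos: [0.4354, -0.2634, 0.0164]
eef_rot: [-180.0, 0.0, 174.5]
contact_force: [0.4, -1.2, -0.1]
gripper_width: 0.0243
gripper_force: 25.0
```

```bash
python3 -m pendant '[[0,0,0.001,0,0,0],[0,0,0.001,0,0,0],[0,0,0.001,0,0,0]]'; 
```

```text
time_s: 10.25
tcp_pos: [0.4355, -0.2634, 0.0156]
eef_rot: [-180.0, 0.0, 174.5]
contact_force: [-2.7, 1.8, 6.1]
gripper_width: 0.0244
gripper_force: 25.0
```

```bash
python3 -m pendant '[[0,0,-0.001,0,0,0],[0,0,-0.001,0,0,0],[0,0,-0.001,0,0,0],[0,0,-0.002,0,0,0],[0,0,-0.03,0,0,0],[0,0,-0.07,0,0,0],[0,0,-0.105,0,0,0],[0,0,-0.12,0,0,0]]' 0.06; python3 -c "
from h import *
delta(.548,.106,.1,180)"
```

```text
time_s: 10.92
tcp_pos: [0.4372, -0.2641, 0.1397]
eef_rot: [-179.9, 0.3, 174.6]
contact_force: [0.7, -0.7, 0.6]
gripper_width: 0.0597
gripper_force: 0.0
d [-0.075   0.379   0.0395] rv [-0.1   0.31 -5.43]
```

```bash
python3 -m pendant '[[-0.004,0.02,0,0,0,0],[-0.011,0.055,0,0,0,-1],[-0.018,0.093,0,0,0,-2],[-0.026,0.131,0,0,0,-3],[-0.034,0.17,0,0,0,-4],[-0.041,0.208,0,0,0,-5.4],[-0.049,0.246,0,0,0,-5.4],[-0.056,0.284,0.01,0,0,-5.4],[-0.064,0.322,0.02,0,0,-5.4],[-0.07,0.355,0.032,0,0,-5.4],[-0.074,0.374,0.039,0,0,-5.4],[-0.075,0.379,0.0395,0,0,-5.4]]' 0.06; python3 -m pendant '[[0,0,0,0,0,0],[0,0,0,0,0,0]]'; python3 -c "
from h import *
from plant import r
c=r.capture('wrist')
P,ok=cloud(c)
q=P[ok&(abs(P[...,0]-.548)<.03)&(abs(P[...,1]-.106)<.03)&(P[...,2]>.03)&(P[...,2]<.055)]
print(len(q),cv2.minEnclosingCircle((q[:,:2]*1000).astype(np.float32)),q[:,2].max())
delta(.548,.106,.018,180)"
```

```text
time_s: 11.92
tcp_pos: [0.5463, 0.1094, 0.0938]
eef_rot: [-179.9, -0.1, -179.9]
contact_force: [-0.1, -0.6, 0.0]
gripper_width: 0.06
gripper_force: 0.0
time_s: 12.08
tcp_pos: [0.5459, 0.1064, 0.0955]
eef_rot: [-180.0, -0.0, 179.9]
contact_force: [-0.2, -0.5, -0.1]
gripper_width: 0.0598
gripper_force: 0.0
3363 ((547.4277954101562, 104.80266571044922), 19.13546371459961) 0.045588513396984665
d [-0.0021  0.0001  0.0778] rv [-0.01 -0.01 -0.11]
```

```bash
python3 -m pendant '[[-0.001,0,0.02,0,0,0],[-0.0015,-0.0005,0.045,0,0,0],[-0.0015,-0.0005,0.068,0,0,0],[-0.0015,-0.0005,0.077,0,0,0],[-0.0015,-0.0005,0.077,0,0,0],[-0.0015,-0.0005,0.077,0,0,0]]'; python3 -m pendant '[[0,0,0,0,0,0],[0,0,0,0,0,0],[0,0,0,0,0,0],[0,0,0,0,0,0],[0,0,0,0,0,0],[0,0,0,0,0,0]]' 0.025 20; python3 -c "
from h import *
delta(.4992,-.270,.13,174.5)"
```

```text
time_s: 12.63
tcp_pos: [0.5479, 0.1055, 0.0192]
eef_rot: [-180.0, 0.0, 179.9]
contact_force: [-0.1, -0.3, 0.9]
gripper_width: 0.0603
gripper_force: 0.0
time_s: 13.13
tcp_pos: [0.5481, 0.1065, 0.0194]
eef_rot: [180.0, 0.1, 179.9]
contact_force: [-1.4, 0.4, 7.3]
gripper_width: 0.0375
gripper_force: 20.0
d [ 0.0484 -0.3765 -0.1108] rv [0.03 0.06 5.44]
```

```bash
python3 -m pendant '[[0,0,-0.025,0,0,0],[0,0,-0.06,0,0,0],[0,0,-0.095,0,0,0],[0.004,-0.03,-0.11,0,0,1],[0.009,-0.068,-0.11,0,0,2],[0.014,-0.106,-0.11,0,0,3],[0.019,-0.145,-0.11,0,0,4],[0.024,-0.185,-0.11,0,0,5.4],[0.029,-0.225,-0.11,0,0,5.4],[0.034,-0.262,-0.11,0,0,5.4],[0.039,-0.3,-0.11,0,0,5.4],[0.043,-0.33,-0.11,0,0,5.4]]'; python3 -c "
from h import *
delta(.4992,-.270,.028,174.5)"
```

```text
time_s: 14.13
tcp_pos: [0.5033, -0.2259, 0.1286]
eef_rot: [180.0, -0.0, 174.5]
contact_force: [0.8, 0.5, -1.0]
gripper_width: 0.0371
gripper_force: 20.0
d [-1.000e-04 -4.420e-02  1.006e-01] rv [ 0.   -0.01 -0.01]
```

```bash
python3 -m pendant '[[0,-0.02,0,0,0,0],[0,-0.037,0,0,0,0],[0,-0.043,0.01,0,0,0],[0,-0.043,0.04,0,0,0],[0,-0.043,0.07,0,0,0],[0,-0.043,0.09,0,0,0],[0,-0.043,0.099,0,0,0],[0,-0.043,0.1015,0,0,0],[0,-0.043,0.103,0,0,0],[0,-0.043,0.103,0,0,0],[0,-0.043,0.103,0,0,0]]'; python3 -m pendant '[[0,0,0.001,0,0,0],[0,0,0.0015,0,0,0],[0,0,0.0015,0,0,0]]'
```

```text
time_s: 15.05
tcp_pos: [0.5011, -0.2665, 0.0268]
eef_rot: [-180.0, 0.1, 174.5]
contact_force: [0.8, 0.1, -0.9]
gripper_width: 0.0376
gripper_force: 20.0
time_s: 15.3
tcp_pos: [0.5004, -0.2665, 0.0246]
eef_rot: [-180.0, 0.1, 174.5]
contact_force: [-0.5, -0.1, -0.2]
gripper_width: 0.0377
gripper_force: 20.0
```

```bash
python3 -m pendant '[[0,0,0.001,0,0,0],[0,0,0.0015,0,0,0],[0,0,0.0015,0,0,0]]'; 
```

```text
time_s: 15.55
tcp_pos: [0.5004, -0.2666, 0.0234]
eef_rot: [-180.0, 0.0, 174.5]
contact_force: [-2.5, 1.2, 7.7]
gripper_width: 0.0376
gripper_force: 20.0
```

Seated. Release and rise, then go for the large collar.

```bash
python3 -m pendant '[[0,0,-0.001,0,0,0],[0,0,-0.001,0,0,0],[0,0,-0.001,0,0,0],[0,0,-0.002,0,0,0],[0,0,-0.03,0,0,0],[0,0,-0.07,0,0,0],[0,0,-0.095,0,0,0],[0,0,-0.1,0,0,0]]' 0.06; python3 -c "
from h import *
delta(.441,-.113,.09,180)"
```

```text
time_s: 16.22
tcp_pos: [0.5028, -0.2674, 0.1277]
eef_rot: [-179.9, 0.4, 174.6]
contact_force: [1.0, -0.6, 0.9]
gripper_width: 0.0598
gripper_force: 0.0
d [0.0764 0.1479 0.0369] rv [-0.11  0.4  -5.43]
```

```bash
python3 -m pendant '[[0.009,0.018,0,0,0,-1],[0.024,0.047,0,0,0,-2],[0.041,0.08,0.01,0,0,-4],[0.058,0.112,0.02,0,0,-5.4],[0.07,0.136,0.03,0,0,-5.4],[0.0755,0.146,0.036,0,0,-5.4],[0.0755,0.1475,0.036,0,0,-5.4],[0.0755,0.1475,0.036,0,0,-5.4],[0.0755,0.1475,0.036,0,0,-5.4]]' 0.066; python3 -c "
from h import *
from plant import r
c=r.capture('wrist')
P,ok=cloud(c)
q=P[ok&(abs(P[...,0]-.441)<.035)&(abs(P[...,1]+.113)<.035)&(P[...,2]>.015)&(P[...,2]<.04)]
print(len(q),cv2.minEnclosingCircle((q[:,:2]*1000).astype(np.float32)),q[:,2].max())
delta(.441,-.113,.011,180)"
```

```text
time_s: 16.97
tcp_pos: [0.4398, -0.1126, 0.0869]
eef_rot: [-180.0, 0.0, 180.0]
contact_force: [-0.0, 0.7, 0.1]
gripper_width: 0.0657
gripper_force: 0.0
2396 ((439.9801330566406, -114.65098571777344), 20.852331161499023) 0.025070585167675352
d [-0.0012 -0.0001  0.0759] rv [-0.01  0.04 -0.1 ]
```

```bash
python3 -m pendant '[[0,-0.001,0.02,0,0,0],[-0.001,-0.001,0.045,0,0,0],[-0.001,-0.001,0.066,0,0,0],[-0.001,-0.001,0.075,0,0,0],[-0.001,-0.001,0.075,0,0,0],[-0.001,-0.001,0.075,0,0,0]]'; python3 -m pendant '[[0,0,0,0,0,0],[0,0,0,0,0,0],[0,0,0,0,0,0],[0,0,0,0,0,0],[0,0,0,0,0,0],[0,0,0,0,0,0]]' 0.03 30; python3 -c "
from h import *
delta(.4322,.3063,.12,164)"
```

```text
time_s: 17.52
tcp_pos: [0.4402, -0.1142, 0.0114]
eef_rot: [-180.0, -0.1, 179.9]
contact_force: [-0.5, -0.4, 0.1]
gripper_width: 0.0657
gripper_force: 0.0
time_s: 18.02
tcp_pos: [0.4405, -0.1134, 0.0122]
eef_rot: [180.0, 0.1, 179.9]
contact_force: [-2.1, -0.8, 6.6]
gripper_width: 0.0406
gripper_force: 30.0
d [ 0.0087  0.4197 -0.1078] rv [1.000e-02 6.000e-02 1.594e+01]
```

```bash
python3 -m pendant '[[0,0,-0.025,0,0,0],[0,0,-0.06,0,0,0],[0,0.005,-0.095,0,0,0],[0,0.035,-0.108,0,0,2],[0.001,0.073,-0.108,0,0,4],[0.002,0.112,-0.108,0,0,6],[0.003,0.151,-0.108,0,0,8],[0.004,0.19,-0.108,0,0,10],[0.005,0.23,-0.108,0,0,12],[0.006,0.269,-0.108,0,0,14],[0.007,0.308,-0.108,0,0,15.9],[0.008,0.345,-0.108,0,0,15.9]]'; python3 -c "
from h import *
delta(.4322,.3063,.018,164)"
```

```text
time_s: 19.02
tcp_pos: [0.4318, 0.2337, 0.1196]
eef_rot: [180.0, -0.0, 163.9]
contact_force: [1.1, -0.6, -1.0]
gripper_width: 0.0404
gripper_force: 30.0
d [0.0197 0.0699 0.1016] rv [ 0.02 -0.   -0.07]
```

```bash
python3 -m pendant '[[0.008,0.03,0,0,0,0],[0.016,0.056,0.005,0,0,0],[0.02,0.07,0.025,0,0,0],[0.02,0.07,0.055,0,0,0],[0.02,0.07,0.08,0,0,0],[0.02,0.07,0.095,0,0,0],[0.02,0.07,0.1,0,0,0],[0.02,0.07,0.101,0,0,0],[0.02,0.07,0.101,0,0,0]]'; python3 -m pendant '[[0,0,0.001,0,0,0],[0,0,0.0015,0,0,0],[0,0,0.0015,0,0,0]]'
```

```text
time_s: 19.77
tcp_pos: [0.4328, 0.3045, 0.0189]
eef_rot: [-180.0, 0.0, 164.0]
contact_force: [0.3, -0.1, -0.7]
gripper_width: 0.0407
gripper_force: 30.0
time_s: 20.02
tcp_pos: [0.433, 0.3048, 0.018]
eef_rot: [179.9, 0.0, 164.0]
contact_force: [-0.0, 0.3, -1.2]
gripper_width: 0.0408
gripper_force: 30.0
```

```bash
python3 -m pendant '[[0,0,0.0005,0,0,0],[0,0,0.001,0,0,0],[0,0,0.001,0,0,0]]'; python3 -m pendant '[[0,0,0.0005,0,0,0],[0,0,0.001,0,0,0],[0,0,0.001,0,0,0]]'
```

```text
time_s: 20.27
tcp_pos: [0.4327, 0.3044, 0.0163]
eef_rot: [180.0, 0.0, 164.0]
contact_force: [-0.4, 0.7, -1.8]
gripper_width: 0.0408
gripper_force: 30.0
time_s: 20.52
tcp_pos: [0.4327, 0.3044, 0.0161]
eef_rot: [180.0, 0.0, 164.0]
contact_force: [-4.0, -1.5, 12.9]
gripper_width: 0.0406
gripper_force: 30.0
```

Seated. Release, rise, and head for the vial.

```bash
python3 -m pendant '[[0,0,-0.001,0,0,0],[0,0,-0.001,0,0,0],[0,0,-0.001,0,0,0],[0,0,-0.002,0,0,0],[0,0,-0.03,0,0,0],[0,0,-0.07,0,0,0],[0,0,-0.105,0,0,0],[0,0,-0.125,0,0,0],[0,0,-0.125,0,0,0]]' 0.062; python3 -c "
from h import *
delta(.5575,-.132,.13,180)"
```

```text
time_s: 21.27
tcp_pos: [0.4346, 0.3065, 0.1452]
eef_rot: [179.6, 0.2, 164.1]
contact_force: [0.5, 0.6, -0.5]
gripper_width: 0.0619
gripper_force: 0.0
d [-0.2385 -0.388   0.0132] rv [  0.4    0.27 -15.94]
```

```bash
python3 -m pendant '[[-0.011,-0.018,0,0,0,-1],[-0.03,-0.049,0,0,0,-3],[-0.05,-0.082,0,0,0,-5],[-0.07,-0.115,0,0,0,-7],[-0.09,-0.148,0,0,0,-9],[-0.11,-0.18,0,0,0,-11],[-0.13,-0.212,0,0,0,-13],[-0.15,-0.245,0,0,0,-15],[-0.17,-0.278,0,0,0,-16],[-0.19,-0.31,0,0,0,-16],[-0.207,-0.337,0,0,0,-16],[-0.215,-0.35,0,0,0,-16]]' 0.05; python3 -c "
from h import *
delta(.5575,-.132,.12,180)"
```

```text
time_s: 22.27
tcp_pos: [0.5432, -0.0945, 0.1395]
eef_rot: [-180.0, -0.0, 179.9]
contact_force: [0.4, 0.8, -0.1]
gripper_width: 0.05
gripper_force: 0.0
d [-0.0144 -0.0374  0.0195] rv [-0.03 -0.04 -0.1 ]
```

```bash
python3 -m pendant '[[-0.006,-0.016,0.008,0,0,0],[-0.012,-0.031,0.016,0,0,0],[-0.0145,-0.0375,0.02,0,0,0],[-0.0145,-0.0375,0.02,0,0,0],[-0.0145,-0.0375,0.02,0,0,0],[-0.0145,-0.0375,0.02,0,0,0]]'; python3 -c "
from h import *
from plant import r
c=r.capture('wrist')
P,ok=cloud(c)
q=P[ok&(abs(P[...,0]-.5575)<.025)&(abs(P[...,1]+.132)<.025)&(P[...,2]>.058)&(P[...,2]<.075)]
print(len(q),cv2.minEnclosingCircle((q[:,:2]*1000).astype(np.float32)),q[:,2].max())
delta(.5575,-.132,.022,180)"
```

```text
time_s: 22.77
tcp_pos: [0.5573, -0.1283, 0.1202]
eef_rot: [180.0, -0.0, -180.0]
contact_force: [-0.4, 0.1, 0.6]
gripper_width: 0.0502
gripper_force: 0.0
1148 ((557.523193359375, -133.9373779296875), 10.98408317565918) 0.0689737555877396
d [-0.     -0.0039  0.0985] rv [0.   0.03 0.06]
```

```bash
python3 -m pendant '[[0,-0.003,0.02,0,0,0],[0,-0.0035,0.045,0,0,0],[0,-0.0035,0.07,0,0,0],[0,-0.0035,0.09,0,0,0],[0,-0.0035,0.098,0,0,0],[0,-0.0035,0.098,0,0,0],[0,-0.0035,0.098,0,0,0]]'; python3 -m pendant '[[0,0,0,0,0,0],[0,0,0,0,0,0],[0,0,0,0,0,0],[0,0,0,0,0,0],[0,0,0,0,0,0],[0,0,0,0,0,0],[0,0,0,0,0,0]]' 0.012 15; python3 -c "
from h import *
delta(.4938,.2887,.14,164)"
```

```text
time_s: 23.4
tcp_pos: [0.5579, -0.1319, 0.0228]
eef_rot: [-180.0, 0.0, -179.9]
contact_force: [0.9, -1.0, 0.8]
gripper_width: 0.0502
gripper_force: 0.0
time_s: 23.98
tcp_pos: [0.5577, -0.1324, 0.0226]
eef_rot: [-180.0, 0.0, -180.0]
contact_force: [-1.5, 0.9, 3.8]
gripper_width: 0.0219
gripper_force: 15.0
d [ 0.0637  0.4211 -0.1175] rv [ 0.    0.04 16.02]
```

```bash
python3 -m pendant '[[0,0,-0.025,0,0,0],[0,0,-0.06,0,0,0],[0,0,-0.095,0,0,0],[0.004,0.028,-0.117,0,0,2],[0.01,0.064,-0.118,0,0,4],[0.016,0.102,-0.118,0,0,6],[0.022,0.141,-0.118,0,0,8],[0.028,0.18,-0.118,0,0,10],[0.034,0.22,-0.118,0,0,12],[0.04,0.259,-0.118,0,0,14],[0.046,0.298,-0.118,0,0,16],[0.05,0.326,-0.118,0,0,16]]'; python3 -c "
from h import *
delta(.4938,.2887,.03,164)"
```

```text
time_s: 24.98
tcp_pos: [0.5066, 0.1964, 0.1401]
eef_rot: [180.0, 0.0, 163.9]
contact_force: [0.2, 0.0, -0.5]
gripper_width: 0.0217
gripper_force: 15.0
d [0.0378 0.0851 0.1102] rv [ 0.03  0.01 -0.05]
```

```bash
python3 -m pendant '[[0.014,0.03,0,0,0,0],[0.028,0.062,0,0,0,0],[0.036,0.08,0.01,0,0,0],[0.038,0.085,0.03,0,0,0],[0.038,0.085,0.06,0,0,0],[0.038,0.085,0.085,0,0,0],[0.038,0.085,0.102,0,0,0],[0.038,0.085,0.109,0,0,0],[0.038,0.085,0.11,0,0,0],[0.038,0.085,0.11,0,0,0]]'; python3 -m pendant '[[0,0,0.0007,0,0,0],[0,0,0.0015,0,0,0],[0,0,0.0015,0,0,0]]'; python3 -m pendant '[[0,0,0.0007,0,0,0],[0,0,0.0015,0,0,0],[0,0,0.0015,0,0,0]]'
```

```text
time_s: 25.82
tcp_pos: [0.4944, 0.2858, 0.0302]
eef_rot: [-180.0, 0.0, 164.0]
contact_force: [0.2, -0.4, 1.2]
gripper_width: 0.0216
gripper_force: 15.0
time_s: 26.07
tcp_pos: [0.4947, 0.2862, 0.0296]
eef_rot: [179.9, 0.0, 164.0]
contact_force: [-0.7, 0.5, -0.9]
gripper_width: 0.0216
gripper_force: 15.0
time_s: 26.32
tcp_pos: [0.4942, 0.2858, 0.0272]
eef_rot: [180.0, 0.0, 164.0]
contact_force: [0.6, -0.2, -0.9]
gripper_width: 0.0217
gripper_force: 15.0
```

```bash
python3 -m pendant '[[0,0,0.0005,0,0,0],[0,0,0.001,0,0,0],[0,0,0.001,0,0,0]]'
```

```text
time_s: 26.57
tcp_pos: [0.4943, 0.2859, 0.0266]
eef_rot: [180.0, 0.0, 164.0]
contact_force: [-0.1, -0.6, 6.2]
gripper_width: 0.0217
gripper_force: 15.0
```

Seated. Release, rise clear, and check everything.

```bash
python3 -m pendant '[[0,0,0,0,0,0],[0,0,0,0,0,0],[0,0,0,0,0,0],[0,0,0,0,0,0],[0,0,-0.02,0,0,0],[0,0,-0.05,0,0,0],[0,0,-0.09,0,0,0],[0,0,-0.13,0,0,0],[0,0,-0.16,0,0,0],[0,0,-0.18,0,0,0],[0,0,-0.18,0,0,0]]' 0.05; python3 - <<'E'
from h import *
from plant import r
o={'block':((.5629,-.2761),.05,.06),'scol':((.4355,-.2639),.02,.035),'jar':((.4992,-.27),.04,.055),'lcol':((.4322,.3063),.02,.035),'vial':((.4938,.2887),.062,.08),'amber':((.67,.13),.062,.08)}
ims=[]
for n in ['scene','side']:
    c=r.capture(n);ims.append(c['frame'][:,:,::-1]);P,ok=cloud(c)
    for k,((x,y),a,b) in o.items():
        q=P[ok&(abs(P[...,0]-x)<.032)&(abs(P[...,1]-y)<.032)&(P[...,2]>a)&(P[...,2]<b)]
        if len(q): print(n,k,len(q),((q.min(0)+q.max(0))/2)[:2].round(4),'target',(x,y),'top %.3f'%np.percentile(q[:,2],95),'spread',np.ptp(q[:,:2],axis=0).round(3))
cv2.imwrite('pics/end.png',cv2.resize(np.hstack(ims),(800,300)))
E
```

```text
time_s: 27.48
tcp_pos: [0.4962, 0.2873, 0.2115]
eef_rot: [179.6, 0.3, 164.1]
contact_force: [0.6, 0.8, 0.0]
gripper_width: 0.0498
gripper_force: 0.0
scene block 64 [ 0.5624 -0.272 ] target (0.5629, -0.2761) top 0.058 spread [0.025 0.024]
scene scol 71 [ 0.4368 -0.2621] target (0.4355, -0.2639) top 0.026 spread [0.025 0.025]
scene jar 179 [ 0.5007 -0.2641] target (0.4992, -0.27) top 0.046 spread [0.039 0.038]
scene lcol 89 [0.4332 0.3055] target (0.4322, 0.3063) top 0.026 spread [0.041 0.041]
scene vial 109 [0.4949 0.287 ] target (0.4938, 0.2887) top 0.070 spread [0.022 0.021]
scene amber 585 [0.6704 0.1305] target (0.67, 0.13) top 0.070 spread [0.048 0.046]
side block 216 [ 0.5621 -0.2746] target (0.5629, -0.2761) top 0.060 spread [0.028 0.033]
side scol 327 [ 0.4355 -0.2628] target (0.4355, -0.2639) top 0.029 spread [0.025 0.026]
side jar 880 [ 0.4998 -0.2662] target (0.4992, -0.27) top 0.049 spread [0.038 0.038]
side lcol 235 [0.4328 0.3038] target (0.4322, 0.3063) top 0.028 spread [0.041 0.042]
side vial 112 [0.4945 0.2843] target (0.4938, 0.2887) top 0.072 spread [0.021 0.022]
side amber 450 [0.6694 0.1291] target (0.67, 0.13) top 0.072 spread [0.048 0.047]
```

View pics/end.png

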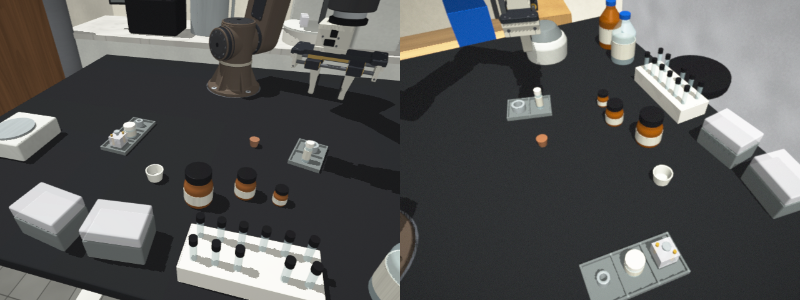

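Both views show all five parts upright in their bays: tray_three at about (635,265) and tray_two at about (528,105). Their top heights are each 4 mm above the part's own height. The amber bottle hasn't moved, and the arm is clear.

```bash
python3 -c "
from plant import r
print(r.close_job())"
```

```text
the job is handed in; nothing more can be done
None
```

Job handed in at about 27.5 s: the final camera check showed all five parts upright on the floor of their own bays in the right trays, with the amber bottle unmoved; no pass/fail result was returned.

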